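Fetch the objective case from behind the bottles

TASK

The round black objective case with the white lid, on the black board, is boxed in by two amber bottles and a measuring cylinder. First stand all three of them on the green mat, leaving the case where it is; then set the case upright in the centre of the low round stand with the orange ring, and after that stand each of the three back on the board exactly where it stood at the start. Keep the bottles and the cylinder upright and leave the loupe and the vial alone.

Things in the scene. Friction and masses are not known exactly. Their poses are not given: they have to be found in the camera images.
- resist_bottle: Loose amber bottle with a black cap, 60 mm across, 124 mm tall; straight body up to z = 78 mm, then a shoulder that narrows to a neck 26 mm across under the cap (33 mm, z = 106 to 124 mm). About 0.16 kg; hold the straight body high up, or the cap. Origin: centre of its underside, z up. It starts on one of the three yellow rings (which one varies); it belongs back there.
- thinner_bottle: Loose amber bottle with a white cap, 51 mm across, 102 mm tall; straight body up to z = 60 mm, then a shoulder (44 mm across at z = 70 mm) that narrows to the cap (30 mm, z = 86 to 102 mm). About 0.09 kg; easily held by the cap. Origin: centre of its underside, z up. It starts on one of the three yellow rings (which one varies); it belongs back there.
- grad_cylinder: Loose clear glass measuring cylinder on a blue hexagonal foot: tube 25 mm across from z = 8 mm to its top at 120 mm, foot 45 x 52 mm and 8 mm high. 0.05 kg. Origin: centre of its underside, z up. It starts on one of the three yellow rings (which one varies); it belongs back there.
- objective_case: Loose round objective case, black below with a white ribbed lid, 46 mm across, 52 mm tall, straight sides (lid fixed on, z = 34 to 52 mm). About 0.07 kg. Origin: centre of its underside, z up. It starts upright on the board in the midst of the bottles and the cylinder.
- station: Fixed black board, 180 mm (x) by 220 mm (y), 10 mm thick, with a grey splash rail along its back (+x) edge, 6 mm thick, its top at 40 mm. Three yellow rings 70 mm across mark the bottles' places: in the board's frame at (-45, 0), (20, 68) and (20, -68) mm; the objective case starts near (20, 0) mm. Origin: centre of its underside on the table; the top is at z = 10 mm.
- mat: Fixed flat green mat, 150 mm (x) by 190 mm (y), 4 mm thick: the side area where the bottles and the cylinder are parked. Origin: centre of its underside; the top is at z = 4 mm.
- rest: Fixed round stand: metal disc 92 mm across at the foot and 84 mm at the top, 10 mm high, with an orange ring and a black centre 60 mm across on its flat top. The case goes on its centre. Origin: centre of its underside; the top is at z = 10 mm.
- loupe: Bystander: black loupe, 41 mm across, 38 mm tall, loose towards the back of the table. Origin: centre of its underside. Leave alone.
- vial_3: Bystander: small amber vial with a red cap, 21 mm across, 52 mm tall, loose towards the back of the table. Origin: centre of its underside. Leave alone.

How it is judged:
By the outcome, as a careful person would: the job done as asked, in the order asked, and still so for the second after the job is handed in, with the robot touching nothing.
It also fails if it takes over 144 s, if anything falls off the work surface, if the arm or the gripper's body presses on something with over 40 N, if the wrist force passes 120 N, or if a joint passes its speed limit or range.

ROBOT

A 7-joint arm with a two-finger parallel gripper is mounted at the origin on a cart in front of the work surface, level with it; the furniture and walls round the work are solid. World frame = base frame: x ahead of the robot, y to its left, z up, the work surface at z = 0. Lengths are in m, angles in rad, forces in N, time in s.
With the tool pointing down it reaches from about 0.425 to 0.875 m from the base axis. Payload 8.4 kg.
Tool frame: the origin (TCP) lies between the finger pads; the fingertips stand 14 mm ahead of it and the grasp point (between the pads) lies 5 mm behind it; z points along the fingers, y is the line along which they close (so a half turn about z gives the same grasp; the last joint's range is limited). The gripper opens to 85 mm and grips with 20 to 120 N. Pads are 22 mm wide; open, the fingers measure 114 mm over their backs; the gripper's body (76 mm by 85 mm) begins 54 mm behind the grasp point. The pads swing forward as they close: fully open they stand 13 mm farther back than shut.
Start: joints at [1.244, 0.333, 0.04, 1.465, -0.013, 1.343, -0.059], TCP at [0.147, -0.633, 0.245] pointing down, gripper open.
Joint ranges: [-2.58, 2.58], [-0.38, 2.09], [-1.3, 1.39], [0.25, 2.4], [-1.5, 4.64], [0.08, 2.09], [-2.65, 2.65]. Speed limits (rad/s): [2.22, 2.22, 2.79, 2.79, 3.14, 3.14, 3.14].

INTERFACE

Orientations are given as a unit quaternion [x, y, z, w].
In Python, from cell import readout, vision, order gives the robot as it stands. The module is installed in compiled form; this text tells all that it offers.
- The arm moves only by the shell command python3 -m pendant 'ROWS' [FORCE]. ROWS is a JSON object of lists of equal length, an entry for each row: "slide": the shift along the tool's x, y, z in units of 50 mm (1.0 is 50 mm), a list of three; "roll": the turn about the tool's z in units of 5 degrees (1.0 is 5 degrees); "jaw": the opening, from 0 (shut) to 1 (fully open). A call has 1 to 12 rows; each row is the pose to reach, as a shift and turn from the pose commanded when the call began, along the tool's axes at that moment; what a row does not reach only later rows make up. A row lasts 1/8 s, in which the tool goes at most 62.5 mm and 10.7 degrees, less where a joint would pass 70% of its speed; a pose out of reach is approached as far as the arm can. A call with a gripper value outside its range is refused whole. The fingers move at their own pace and stop on an object; FORCE is the grip in N (left out, the last holds). Time passes only in rows, so rows that repeat a pose let the fingers close. It gives the time, the measured TCP pose, the force, the opening and the grip force at its end, in the units of the state.
- readout.get_state(): the state, without advancing time (a new reading comes with each control period).
- vision.snapshot(name): name is "scene" or "top" or "wrist"; returns (picture, depth): 400x640x3 uint8, blue, green, red; 400x640 float32, m along the optical axis (not along the pixel's ray), 0 where there is no reading.
- vision.camera_model(name): a dict with "fx", "fy", "cx", "cy" (pixels), "dist_coeffs" ([k1, k2, p1, p2, k3] as OpenCV has them; the pictures are not rectified), "origin" and "attitude" of the camera in the world; the wrist camera has in their place "hand_eye" (4x4, takes a point from camera to tool coordinates, whose origin is the TCP and whose axes are the flange's). Camera axes: x right, y up, looking along -z (the intrinsics and any distortion apply to the point x, -y, -z); pixel columns grow to the right and rows downward; lengths in m; the calibration is good to about 2 mm. A picture is of the moment at which its call begins: read the wrist's pose just before it. camera_model takes no time and is no camera call.
- order.job_done(): hands the job in; it is judged then, once.
The state is a dict: "time": time; "joints": joint angles; "joint_vel": joint speeds; "joint_efforts": joint torques, N m; "tcp_pos": TCP position; "tool_rot": TCP orientation; "force": force on the tool from outside, world axes, zero at the start; "wrist_torque": the same for the moment, N m; "gripper_width": finger opening in m; "finger_force": force on a finger pad.
Only numpy, scipy, OpenCV 4.12 (cv2) and the standard library are available. Lean on these libraries where they do the work, as an engineer would, in place of code of your own. Each camera call takes 0.05 s, during which the arm holds its last target. There are 200 camera calls.

## Working session

There is one attempt and no reset: what is moved stays moved. The work goes in short steps, Python scripts to look and compute and a shell command to move; the robot and the scene stay as the last step left them, time stands still between calls to the robot, and variables do not carry over. Pictures are saved under pics/ and viewed, at most 14 in all, crops included, and the job is handed in when it is done.

```bash
mkdir -p pics
python3 - <<'E'
from cell import readout, vision
import cv2, numpy as np
s=readout.get_state(); print(s['time'],s['tcp_pos'],s['tool_rot'],s['gripper_width'],s['force'])
for n in ('top','scene'):
    im,d=vision.snapshot(n); cv2.imwrite(f'pics/{n}0.png',im); np.save(f'pics/{n}0.npy',d); m=vision.camera_model(n); print(n,m)
print(vision.camera_model('wrist'))
E
```

```text
0.0 [ 0.14668009 -0.63276846  0.24442976] [ 9.93520927e-01  1.13646398e-01 -1.36325564e-04 -8.03237978e-04] 0.08542756321323208 [-0.24821182 -0.20137031  0.6028324 ]
top {'fx': 478.0487463418335, 'fy': 478.0487463418335, 'cx': 314.94221923783965, 'cy': 199.852650743137, 'dist_coeffs': array([-0.12284961,  0.        ,  0.        ,  0.        ,  0.        ]), 'origin': array([ 0.32911396, -0.02516261,  1.36194626]), 'attitude': array([ 0.05494297, -0.05919504, -0.69971228,  0.70984502])}
scene {'fx': 421.7688318965074, 'fy': 421.7688318965074, 'cx': 316.032102738231, 'cy': 196.57176502668673, 'dist_coeffs': array([-0.04955323,  0.        ,  0.        ,  0.        ,  0.        ]), 'origin': array([-0.21490472,  0.49077572,  0.7621501 ]), 'attitude': array([-0.203746  ,  0.39334952,  0.79208139, -0.41996522])}
{'fx': 296.9198687443924, 'fy': 296.9198687443924, 'cx': 319.03818968509427, 'cy': 196.42619904235372, 'dist_coeffs': array([-0.02935366,  0.        ,  0.        ,  0.        ,  0.        ]), 'hand_eye': array([[-1.17442086e-03,  9.45180453e-01,  3.26546370e-01,
         8.47395105e-02],
       [ 9.99999265e-01,  1.20850933e-03,  9.84870880e-05,
        -5.86580202e-04],
       [-3.01546263e-04,  3.26546246e-01, -9.45181178e-01,
        -1.29323524e-01],
       [ 0.00000000e+00,  0.00000000e+00,  0.00000000e+00,
         1.00000000e+00]])}
```

View pics/top0.png

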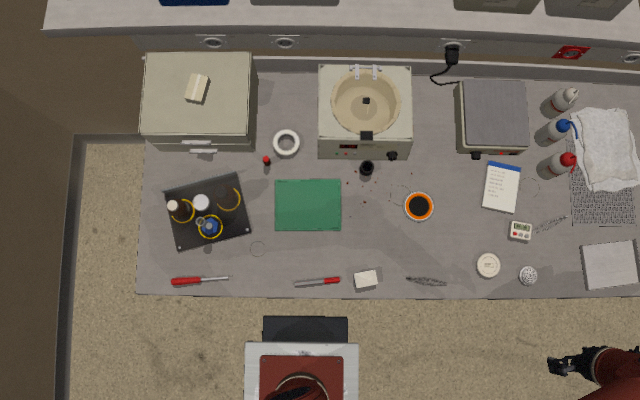

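View pics/scene0.png

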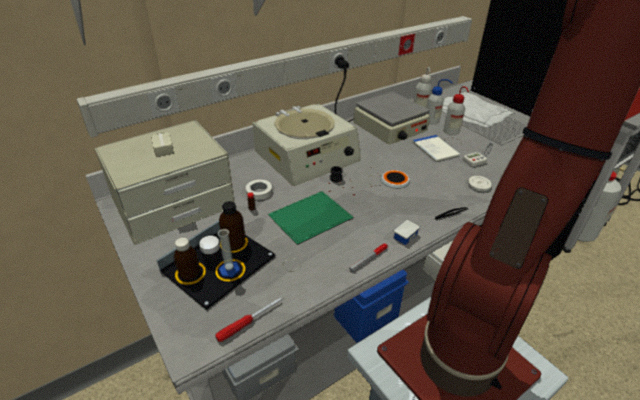

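Top view: the board is around (208,211), with the thinner bottle's white cap at (172,206), the case at (201,202), the cylinder's blue foot at (208,226) and the resist bottle at about (229,198). The mat is at (308,205), the orange-ring stand at (419,207), the loupe at (367,168) and the vial at (266,160). The scene view agrees.

```bash
cat > h.py <<'E'
import numpy as np, cv2
from scipy.spatial.transform import Rotation as R
from cell import readout, vision
def pose(n, st=None):
    m=vision.camera_model(n)
    if n=='wrist':
        T=np.eye(4);T[:3,:3]=R.from_quat(st['tool_rot']).as_matrix();T[:3,3]=st['tcp_pos'];T=T@m['hand_eye'];return m,T[:3,:3],T[:3,3]
    return m,R.from_quat(m['attitude']).as_matrix(),np.array(m['origin'])
def K(m): return np.array([[m['fx'],0,m['cx']],[0,m['fy'],m['cy']],[0,0,1.]])
def cast(n,px,z,st=None):
    """pixels -> world points on plane z"""
    m,Rm,o=pose(n,st); p=cv2.undistortPoints(np.array(px,float).reshape(-1,1,2),K(m),m['dist_coeffs'])[:,0]
    d=np.c_[p[:,0],-p[:,1],-np.ones(len(p))]@Rm.T
    return o+d*((z-o[2])/d[:,2])[:,None]
def proj(n,P,st=None):
    m,Rm,o=pose(n,st); c=(np.array(P,float).reshape(-1,3)-o)@Rm; c[:,1:]*=-1
    return cv2.projectPoints(c,np.zeros(3),np.zeros(3),K(m),m['dist_coeffs'])[0][:,0]
def blobs(mask,amin=20):
    n,l,s,c=cv2.connectedComponentsWithStats(mask.astype(np.uint8)); return [(c[i],s[i,4],l==i) for i in range(1,n) if s[i,4]>=amin]
def circ(P):
    A=np.c_[2*P[:,:2],np.ones(len(P))]; x=np.linalg.lstsq(A,(P[:,:2]**2).sum(1),rcond=None)[0]
    return x[:2],np.sqrt(x[2]+x[0]**2+x[1]**2)
E
python3 - <<'E'
from h import *
im=cv2.imread('pics/top0.png'); hsv=cv2.cvtColor(im,cv2.COLOR_BGR2HSV); H,S,V=[hsv[...,i] for i in range(3)]
for nm,m,z in (('green',(abs(H.astype(int)-75)<15)&(S>100),.004),('orange',(H<16)&(S>170)&(V>150),.01),('yellow',(H>18)&(H<32)&(S>130)&(V>90),.01),('blue',(H>95)&(H<125)&(S>90),.018)):
    for c,a,l in blobs(m,12):
        cn=cv2.findContours(l.astype(np.uint8),0,2)[0][0]; r=cv2.minAreaRect(cn)
        w=cast('top',cv2.boxPoints(r),z)
        print(nm,c.round(1),a,cast('top',[c],z)[0].round(4), w[:,:2].round(3).tolist() if nm=='green' else '')
for nm,px,z in (('thin cap',(172,206),.112),('case',(201,202),.062),('loupe',(367,168),.038),('vial',(266,160),.052)):
    print(nm,cast('top',[px],z)[0].round(3))
d=np.load('pics/top0.npy')
c=im[165:260,150:260]; cv2.imwrite('pics/c0.png',cv2.resize(c,None,fx=6,fy=6,interpolation=cv2.INTER_CUBIC))
E
```

```text
green [310.  205.2] 2812 [ 0.5347 -0.0178  0.004 ] [[0.465, 0.078], [0.607, 0.082], [0.61, -0.104], [0.467, -0.104]]
orange [569.1 156.7] 12 [ 0.6941 -0.8023  0.01  ] 
orange [265.4 158.4] 20 [0.6698 0.1141 0.01  ] 
orange [418.  205.7] 186 [ 0.5369 -0.3288  0.01  ] 
orange [184.7 280. ] 90 [0.3152 0.3322 0.01  ] 
orange [331.7 279.6] 38 [ 0.324  -0.0818  0.01  ] 
yellow [232.4 201.8] 88 [0.5403 0.2049 0.01  ] 
yellow [186.7 211.4] 88 [0.5105 0.3364 0.01  ] 
yellow [212.2 216.2] 34 [0.4977 0.2615 0.01  ] 
yellow [210.5 232.2] 79 [0.4519 0.2644 0.01  ] 
blue [192.6   2.1] 358 [1.174  0.3625 0.018 ] 
blue [564.7 125.8] 181 [ 0.7892 -0.7923  0.018 ] 
blue [503.9 165.7] 150 [ 0.6588 -0.5883  0.018 ] 
blue [210.8 226.4] 144 [0.4674 0.2624 0.018 ] 
thin cap [0.511 0.35  0.112]
case [0.53  0.284 0.062]
loupe [ 0.639 -0.178  0.038]
vial [0.654 0.108 0.052]
```

View pics/c0.png

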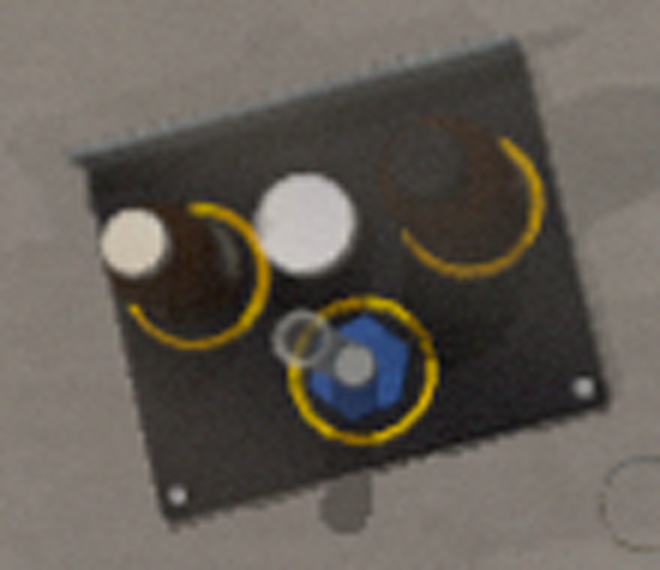

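Crop: the case lid is at crop (306,223), the thinner cap at (135,242), the cylinder on the near ring and the resist bottle on the right ring. The board is yawed about 15°. I'll move over the stand first, turning the tool by -90° so the camera stays clear of the cabinet, and look with the wrist camera.

```bash
python3 -m pendant '{"slide":[[9,-4.15,0],[9,-4.15,0],[9,-4.15,0],[9,-4.15,0],[9,-4.15,0],[9,-4.15,0],[9,-4.15,0],[9,-4.15,0],[9,-4.15,0],[9,-4.15,0],[9,-4.15,0],[9,-4.15,0]],"roll":[-18,-18,-18,-18,-18,-18,-18,-18,-18,-18,-18,-18],"jaw":[1,1,1,1,1,1,1,1,1,1,1,1]}'
cat >> h.py <<'E'
def look(name):
    st=readout.get_state(); im,d=vision.snapshot('wrist'); cv2.imwrite(f'pics/{name}.png',im); np.save(f'pics/{name}.npy',d)
    import pickle; pickle.dump(st,open(f'pics/{name}.pkl','wb')); return im,d,st
def go(x,y,z=None,yaw=None):
    """slide units and roll units to bring TCP to world x,y,z"""
    st=readout.get_state(); M=R.from_quat(st['tool_rot']).as_matrix(); p=np.array(st['tcp_pos'])
    cy=np.degrees(np.arctan2(M[1,0],M[0,0])); t=np.array([x,y,p[2] if z is None else z])
    print('slide',((t-p)@M/.05).round(3),'yaw',cy.round(2),'roll',None if yaw is None else round(-(yaw-cy)/5,3))
E
python3 - <<'E'
from h import *
im,d,st=look('w1'); print(st['time'],st['tcp_pos'],st['joints'].round(2)); go(.52,.28,.30,103)
E
```

```text
time: 1.6
tcp_pos: [0.5376, -0.3303, 0.2454]
tool_rot: [0.623, 0.782, -0.0, -0.0]
force: [-0.1, -0.7, 0.5]
gripper_width: 0.0852
finger_force: 0.0
1.6 [ 0.5376056  -0.33027943  0.24535819] [ 0.81  0.33 -0.41  1.5   0.13  1.35  0.61]
slide [11.972  2.385 -1.095] yaw 102.93 roll -0.014
```

View pics/w1.png

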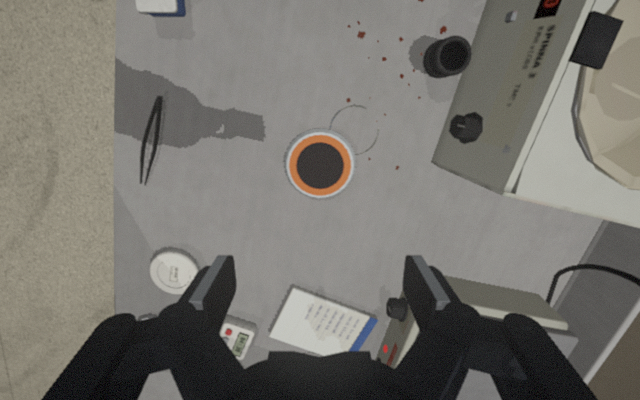

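Wrist picture: the stand is at pixel (320,165), close to the predicted point; its surroundings are clear. On to the board.

```bash
python3 -m pendant '{"slide":[[12.4,2.4,-1.1],[12.4,2.4,-1.1],[12.4,2.4,-1.1],[12.4,2.4,-1.1],[12.4,2.4,-1.1],[12.4,2.4,-1.1],[12.4,2.4,-1.1],[12.4,2.4,-1.1],[12.4,2.4,-1.1],[12.4,2.4,-1.1],[12.4,2.4,-1.1],[12.4,2.4,-1.1]],"roll":[0,0,0,0,0,0,0,0,0,0,0,0],"jaw":[1,1,1,1,1,1,1,1,1,1,1,1]}'
python3 - <<'E'
from h import *
import pickle
im,d,st=look('w2'); print(st['time'],st['tcp_pos'],st['joints'].round(2))
# stand from w1 and from top
w1=cv2.imread('pics/w1.png'); s1=pickle.load(open('pics/w1.pkl','rb')); t=cv2.imread('pics/top0.png')
for n,i,s in (('wrist',w1,s1),('top',t,None)):
    h=cv2.cvtColor(i,cv2.COLOR_BGR2HSV); m=(h[...,0]<16)&(h[...,1]>150)&(h[...,2]>130)
    c,a,l=max(blobs(m),key=lambda b:b[1]) if n=='wrist' else min(blobs(m),key=lambda b:np.hypot(*(b[0]-[418,206])))
    cn=max(cv2.findContours(l.astype(np.uint8),0,1)[0],key=len)[:,0]
    print(n,c,a,*circ(cast(n,cn,.01,s)))
E
```

```text
time: 3.15
tcp_pos: [0.5151, 0.3018, 0.3002]
tool_rot: [0.622, 0.783, -0.0, -0.0]
force: [0.1, -0.7, -0.0]
gripper_width: 0.0855
finger_force: 0.0
3.15 [0.51511714 0.30180428 0.30018107] [ 0.06  0.3  -0.82  1.48  0.22  1.45 -0.54]
wrist [318.92626728 164.07834101] 868 [ 0.53865226 -0.33042671] 0.03662246711954898
top [418.57345972 206.16113744] 211 [ 0.53681561 -0.33047899] 0.0367395659465061
```

View pics/w2.png

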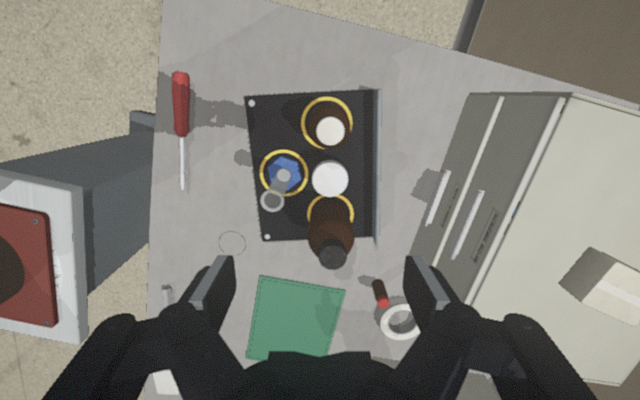

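Wrist view: the case lid is at (330,180), the thinner cap at (330,130), the resist cap at (333,257), and the cylinder rim at (272,201) with its foot at (284,175). All three rings are visible. The stand agrees to 2 mm between the two views.

```bash
cat > m.py <<'E'
from h import *
import pickle
from scipy.optimize import least_squares
RG=np.array([[-.045,0],[.02,.068],[.02,-.068]])
def board(P):
    def res(p):
        c,s=np.cos(p[2]),np.sin(p[2]); C=RG@np.array([[c,s],[-s,c]])+p[:2]
        return np.abs(np.linalg.norm(P[:,None,:2]-C[None],axis=2)-p[3]).min(1)
    r=least_squares(res,[.52,.28,.26,.033],loss='soft_l1',f_scale=.002); p=r.x
    c,s=np.cos(p[2]),np.sin(p[2]); return p,RG@np.array([[c,s],[-s,c]])+p[:2],np.sqrt(np.mean(r.fun**2))
def yellow(i):
    h=cv2.cvtColor(i,cv2.COLOR_BGR2HSV); return (h[...,0]>18)&(h[...,0]<34)&(h[...,1]>110)&(h[...,2]>90)
E
python3 - <<'E'
from m import *
w2=cv2.imread('pics/w2.png'); s2=pickle.load(open('pics/w2.pkl','rb')); t=cv2.imread('pics/top0.png')
for n,i,s,roi in (('wrist',w2,s2,(240,385,80,245)),('top',t,None,(160,250,170,250))):
    m=yellow(i); k=np.zeros_like(m); k[roi[2]:roi[3],roi[0]:roi[1]]=1
    ys,xs=np.nonzero(m&k); P=cast(n,np.c_[xs,ys],.01,s); p,C,e=board(P)
    print(n,len(xs),'board',p.round(4),np.degrees(p[2]).round(1),'rings',C.round(4).tolist(),'rms',e.round(4))
    h=cv2.cvtColor(i,cv2.COLOR_BGR2HSV); wh=(h[...,1]<70)&(h[...,2]>(150 if n=='wrist' else 150))&k
    for c,a,l in blobs(wh,25):
        cn=max(cv2.findContours(l.astype(np.uint8),0,1)[0],key=len)[:,0]
        for z in (.112,.062): print('  white',c.round(1),a,z,[np.round(v,4) for v in circ(cast(n,cn,z,s))])
    bl=(h[...,0]>95)&(h[...,0]<125)&(h[...,1]>90)&k; print('  blue',[(c.round(1),a,cast(n,[c],.018,s)[0].round(4)) for c,a,l in blobs(bl,15)])
g=cv2.cvtColor(w2,cv2.COLOR_BGR2HSV);m=(abs(g[...,0].astype(int)-75)<15)&(g[...,1]>90)
cn=max(cv2.findContours(m.astype(np.uint8),0,1)[0],key=cv2.contourArea); print('mat',cast('wrist',cv2.approxPolyDP(cn,8,True)[:,0],.004,s2)[:,:2].round(3).tolist())
c=np.hstack([w2[90:220,240:390]]); cv2.imwrite('pics/c1.png',cv2.resize(w2[85:280,235:390],None,fx=3.07,fy=3.07,interpolation=cv2.INTER_CUBIC))
E
```

```text
wrist 1264 board [0.5139 0.2786 0.2753 0.0332] 15.8 rings [[0.4706, 0.2663], [0.5147, 0.3494], [0.5516, 0.2186]] rms 0.0018
  white [332.9 119.5] 2720 0.112 [array([0.5019, 0.3032]), np.float64(0.0982)]
  white [332.9 119.5] 2720 0.062 [array([0.5028, 0.2904]), np.float64(0.1136)]
  white [251.3 102.6] 29 0.112 [array([0.4306, 0.361 ]), np.float64(0.0026)]
  white [251.3 102.6] 29 0.062 [array([0.4202, 0.3573]), np.float64(0.003)]
  white [330.1 130.6] 636 0.112 [array([0.5159, 0.3514]), np.float64(0.0144)]
  white [330.1 130.6] 636 0.062 [array([0.519 , 0.3462]), np.float64(0.0167)]
  white [243.8 139.7] 173 0.112 [array([0.4294, 0.3219]), np.float64(0.0086)]
  white [243.8 139.7] 173 0.062 [array([0.4189, 0.312 ]), np.float64(0.01)]
  white [329.6 179.1] 1004 0.112 [array([0.528 , 0.2996]), np.float64(0.0197)]
  white [329.6 179.1] 1004 0.062 [array([0.533 , 0.2863]), np.float64(0.0228)]
  white [252.2 212.6] 1463 0.112 [array([0.4746, 0.2501]), np.float64(0.0454)]
  white [252.2 212.6] 1463 0.062 [array([0.4711, 0.2289]), np.float64(0.0526)]
  white [283.4 174.9] 139 0.112 [array(
[... 337 characters left out ...]
t64(0.0083)]
  white [363.7 241.1] 129 0.062 [array([0.6   , 0.2102]), np.float64(0.0096)]
  blue [(array([285.6, 169.5]), np.int32(519), array([0.4729, 0.2746, 0.018 ]))]
top 293 board [0.5118 0.279  0.2776 0.033 ] 15.9 rings [[0.4685, 0.2666], [0.5124, 0.3498], [0.5497, 0.219]] rms 0.0017
  white [200.3 201.7] 193 0.112 [array([0.5236, 0.2738]), np.float64(0.02)]
  white [200.3 201.7] 193 0.062 [array([0.5313, 0.2857]), np.float64(0.0208)]
  white [171.6 204.8] 85 0.112 [array([0.5137, 0.351 ]), np.float64(0.0129)]
  white [171.6 204.8] 85 0.062 [array([0.5211, 0.3661]), np.float64(0.0134)]
  blue [(array([210.8, 226.4]), np.int32(144), array([0.4674, 0.2624, 0.018 ]))]
mat [[0.469, -0.1]]
```

View pics/c1.png

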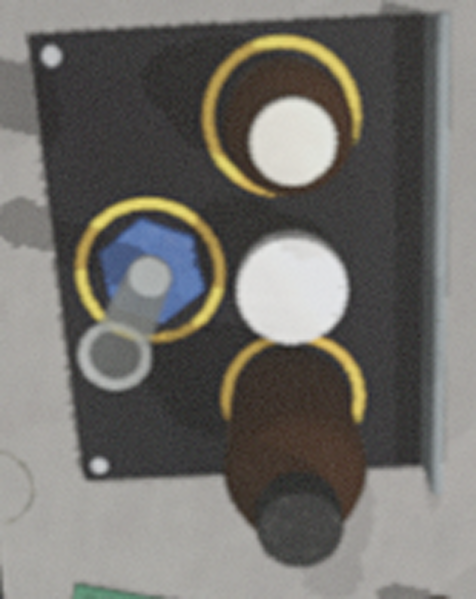

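The thinner cap sits within 2 mm of its ring centre. Next are the resist cap at (332.7,256.7) and the cylinder rim at (272,200.6). The resist bottle goes first because its path to the mat is free.

Run:
```python
from m import *
w2=cv2.imread('pics/w2.png'); s2=pickle.load(open('pics/w2.pkl','rb'))
print('resist w',cast('wrist',[(332.7,256.7)],.134,s2),'cyl w',cast('wrist',[(272.1,200.6)],.130,s2), 'top r',cast('top',[(150+428/6,165+157/6)],.134),'top c',cast('top',[(150+302/6,165+338/6)],.130))
x,y=(np.array([.5516,.2186])+[.5497,.2190])/2; print(x,y); go(x,y,.215,103)
```

```text
resist w [[0.55072577 0.21800809 0.134     ]] cyl w [[0.4716321  0.26765843 0.13      ]] top r [[0.54871558 0.2142986  0.134     ]] top c [[0.4687881  0.26675558 0.13      ]]
0.55065 0.2188
slide [-1.747  0.316  1.703] yaw 102.97 roll -0.006
```

```bash
python3 -m pendant '{"slide":[[-1.75,0.32,1.7],[-1.75,0.32,1.7],[-1.75,0.32,1.7],[-1.75,0.32,1.7]],"roll":[0,0,0,0],"jaw":[0.7,0.7,0.7,0.7]}'
python3 - <<'E'
from h import *
im,d,st=look('w3'); print(st['tcp_pos'])
E
```

```text
time: 3.7
tcp_pos: [0.5509, 0.2186, 0.2157]
tool_rot: [0.623, 0.782, 0.0, 0.0]
force: [-0.0, 1.6, 0.9]
gripper_width: 0.0598
finger_force: 0.0
[0.55092428 0.21861865 0.21573223]
```

View pics/w3.png

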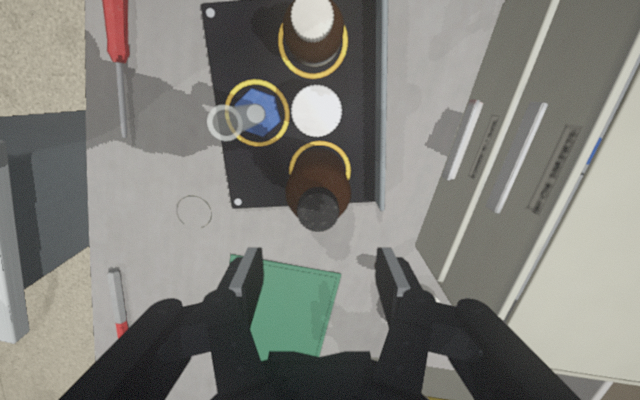

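The cap top is at (319,210), midway between the fingers (262 and 376). Descending and gripping the cap.

```bash
python3 - <<'E'
from h import *
import pickle
s=pickle.load(open('pics/w3.pkl','rb')); print(cast('wrist',[(319,210)],.134,s))
E
python3 -m pendant '{"slide":[[0,0,0.9],[0,0,1.6],[0,0,1.86],[0,0,1.86],[0,0,1.86],[0,0,1.86],[0,0,1.86],[0,0,1.86],[0,0,1.86]],"roll":[0,0,0,0,0,0,0,0,0],"jaw":[0.7,0.7,0.7,0.7,0.3,0.3,0.3,0.3,0.3]}' 30
```

```text
[[0.55109278 0.21955168 0.134     ]]
time: 4.88
tcp_pos: [0.5512, 0.2206, 0.1242]
tool_rot: [0.622, 0.783, 0.001, 0.001]
force: [-1.2, 0.5, 5.8]
gripper_width: 0.032
finger_force: 28.4
```

```bash
python3 -m pendant '{"slide":[[0,0,-0.5],[0,0,-1.2],[0,0,-1.2]],"roll":[0,0,0],"jaw":[0.3,0.3,0.3]}' 40
python3 -c "
from h import *
go(.575,.045,.122,103)"
```

```text
time: 5.25
tcp_pos: [0.5521, 0.2211, 0.1859]
tool_rot: [0.622, 0.783, 0.002, 0.002]
force: [-0.0, -0.9, -2.0]
gripper_width: 0.0321
finger_force: 38.8
slide [-3.535 -0.356  1.275] yaw 103.05 roll 0.01
```

```bash
python3 -m pendant '{"slide":[[-1,-0.1,0],[-2.1,-0.2,0],[-3.1,-0.3,0],[-3.53,-0.36,0.4],[-3.53,-0.36,0.9],[-3.53,-0.36,1.15],[-3.53,-0.36,1.15],[-3.53,-0.36,1.15]],"roll":[0,0,0,0,0,0,0,0],"jaw":[0.3,0.3,0.3,0.3,0.3,0.3,0.3,0.3]}'
python3 -c "
from h import *
go(.575,.045,.1185,103)"
```

```text
time: 6.25
tcp_pos: [0.5732, 0.0449, 0.1255]
tool_rot: [0.622, 0.783, 0.0, 0.0]
force: [0.3, -0.1, -2.5]
gripper_width: 0.0317
finger_force: 39.0
slide [-0.006  0.035  0.14 ] yaw 103.12 roll 0.024
```

```bash
python3 -m pendant '{"slide":[[0,0,0.08],[0,0,0.14],[0,0,0.14],[0,0,0.14]],"roll":[0,0,0,0],"jaw":[0.3,0.3,0.3,0.3]}'
```

```text
time: 6.75
tcp_pos: [0.5732, 0.0441, 0.1183]
tool_rot: [0.622, 0.783, 0.0, 0.0]
force: [-1.4, 0.2, 3.7]
gripper_width: 0.0318
finger_force: 39.7
```

Contact shown by the force reading. Releasing, rising, and working out the move to the thinner bottle.

```bash
python3 -m pendant '{"slide":[[0,0,0],[0,0,0],[0,0,0],[0,0,-0.8],[0,0,-1.6],[0,0,-2]],"roll":[0,0,0,0,0,0],"jaw":[0.7,0.7,0.7,0.7,0.7,0.7]}'
python3 -c "
from h import *
im,d,st=look('w4'); print(st['tcp_pos'])
go(.5148,.3505,.2,103)"
```

```text
time: 7.5
tcp_pos: [0.5736, 0.0443, 0.2199]
tool_rot: [0.622, 0.783, 0.001, 0.001]
force: [0.4, -0.1, -0.9]
gripper_width: 0.0602
finger_force: 0.0
[0.57356809 0.04425543 0.21992272]
slide [6.234 0.223 0.428] yaw 103.05 roll 0.01
```

View pics/w4.png

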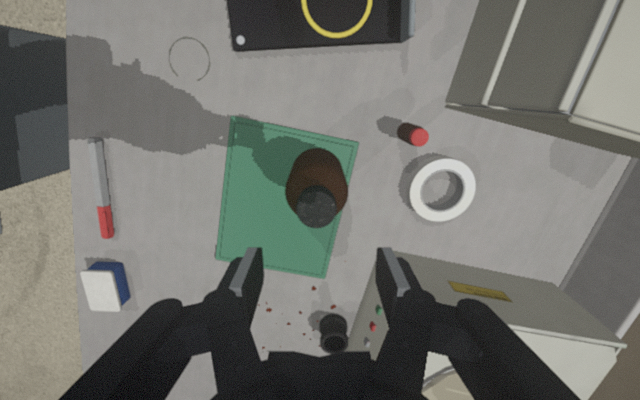

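```bash
python3 -c "
from h import *
import pickle
s=pickle.load(open('pics/w4.pkl','rb')); print(cast('wrist',[(231,117),(357,142),(325,277),(216,258)],.004,s)[:,:2].round(4).tolist(), cast('wrist',[(317,207)],.128,s))"
python3 -m pendant '{"slide":[[1.2,0.05,0],[2.4,0.1,0],[3.6,0.15,0],[4.8,0.2,0],[6,0.22,0],[6.23,0.22,0.4],[6.23,0.22,0.4],[6.23,0.22,0.4]],"roll":[0,0,0,0,0,0,0,0],"jaw":[0.7,0.7,0.7,0.7,0.7,0.7,0.7,0.7]}'
python3 - <<'E'
from h import *
im,d,st=look('w5'); print(st['tcp_pos'])
h=cv2.cvtColor(im,cv2.COLOR_BGR2HSV); wh=(h[...,1]<60)&(h[...,2]>150); wh[:,:270]=0; wh[:,370:]=0;wh[235:]=0
for c,a,l in blobs(wh,100):
    cn=max(cv2.findContours(l.astype(np.uint8),0,1)[0],key=len)[:,0]
    for z in (.112,.062): print(c.round(1),a,z,[np.round(v,4) for v in circ(cast('wrist',cn,z,st))])
E
```

```text
[[0.4639, 0.081], [0.6101, 0.0856], [0.6162, -0.1006], [0.468, -0.1046]] [[0.57271881 0.0433988  0.128     ]]
time: 8.55
tcp_pos: [0.5142, 0.348, 0.1974]
tool_rot: [0.623, 0.782, -0.001, 0.0]
force: [-0.5, -0.6, 0.5]
gripper_width: 0.0594
finger_force: 0.0
[0.51418676 0.3479683  0.19742051]
[319.   66.2] 13328 0.112 [array([0.492 , 0.4447]), np.float64(0.0429)]
[319.   66.2] 13328 0.062 [array([0.4911, 0.448 ]), np.float64(0.0529)]
[321.9 205. ] 1071 0.112 [array([0.5159, 0.3517]), np.float64(0.0144)]
[321.9 205. ] 1071 0.062 [array([0.5206, 0.3332]), np.float64(0.0178)]
[323.6 232.4] 114 0.112 [array([0.5234, 0.325 ]), np.float64(0.0081)]
[323.6 232.4] 114 0.062 [array([0.5299, 0.3004]), np.float64(0.01)]
```

```bash
python3 -c "
from h import *
go(.5157,.3515,.107,103)"
```

```text
slide [0.063 0.04  1.818] yaw 102.89 roll -0.022
```

```bash
python3 -m pendant '{"slide":[[0.06,0.04,0.9],[0.06,0.04,1.6],[0.06,0.04,1.82],[0.06,0.04,1.82],[0.06,0.04,1.82],[0.06,0.04,1.82],[0.06,0.04,1.82],[0.06,0.04,1.82],[0.06,0.04,1.82]],"roll":[0,0,0,0,0,0,0,0,0],"jaw":[0.7,0.7,0.7,0.7,0.25,0.25,0.25,0.25,0.25]}' 35
python3 -m pendant '{"slide":[[0,0,-0.5],[0,0,-1.5],[0,0,-2.7],[0,0,-3],[0,0,-3]],"roll":[0,0,0,0,0],"jaw":[0.25,0.25,0.25,0.25,0.25]}'
python3 -c "
from h import *
go(.5,-.012,.102,103)"
```

```text
time: 9.72
tcp_pos: [0.5152, 0.354, 0.1086]
tool_rot: [0.622, 0.783, 0.001, 0.001]
force: [-1.2, -1.0, 8.0]
gripper_width: 0.0286
finger_force: 34.2
time: 10.35
tcp_pos: [0.5148, 0.3536, 0.2578]
tool_rot: [0.622, 0.783, 0.001, 0.001]
force: [-0.3, 0.5, -1.7]
gripper_width: 0.0284
finger_force: 34.9
slide [-7.058 -1.946  3.11 ] yaw 103.05 roll 0.01
```

```bash
python3 -m pendant '{"slide":[[-1,-0.3,0],[-2.1,-0.6,0],[-3.2,-0.9,0],[-4.3,-1.2,0],[-5.4,-1.5,0],[-6.4,-1.8,0.2],[-7.06,-1.95,1],[-7.06,-1.95,2],[-7.06,-1.95,2.7],[-7.06,-1.95,2.9],[-7.06,-1.95,2.9],[-7.06,-1.95,2.9]],"roll":[0,0,0,0,0,0,0,0,0,0,0,0],"jaw":[0.25,0.25,0.25,0.25,0.25,0.25,0.25,0.25,0.25,0.25,0.25,0.25]}'
python3 -c "
from h import *
go(.5,-.012,.1025,103)"
```

```text
time: 11.85
tcp_pos: [0.5001, -0.0125, 0.113]
tool_rot: [0.622, 0.783, 0.0, 0.001]
force: [0.5, 0.3, -1.1]
gripper_width: 0.0287
finger_force: 34.9
slide [0.009 0.    0.21 ] yaw 103.06 roll 0.012
```

```bash
python3 -m pendant '{"slide":[[0,0,0.1],[0,0,0.19],[0,0,0.22],[0,0,0.22],[0,0,0.22]],"roll":[0,0,0,0,0],"jaw":[0.25,0.25,0.25,0.25,0.25]}'
```

```text
time: 12.48
tcp_pos: [0.5001, -0.0127, 0.1025]
tool_rot: [0.622, 0.783, 0.0, 0.001]
force: [-4.6, -0.7, 16.9]
gripper_width: 0.0287
finger_force: 36.6
```

```bash
python3 -m pendant '{"slide":[[0,0,-0.05],[0,0,-0.05],[0,0,-0.05],[0,0,-0.8],[0,0,-1.8],[0,0,-2.3],[0,0,-2.3]],"roll":[0,0,0,0,0,0,0],"jaw":[0.7,0.7,0.7,0.7,0.7,0.7,0.7]}'
python3 -c "
from h import *
im,d,st=look('w6'); print(st['tcp_pos'])
go(.471,.2665,.22,103)"
```

```text
time: 13.35
tcp_pos: [0.5003, -0.0126, 0.2176]
tool_rot: [0.622, 0.783, 0.001, 0.002]
force: [-0.2, -0.0, -1.1]
gripper_width: 0.0597
finger_force: 0.0
[ 0.50030177 -0.01255257  0.21756594]
slide [ 5.567  0.705 -0.082] yaw 103.04 roll 0.009
```

```bash
python3 -m pendant '{"slide":[[1.2,0.2,-0.08],[2.4,0.3,-0.08],[3.6,0.5,-0.08],[4.8,0.6,-0.08],[5.57,0.7,-0.08],[5.57,0.7,-0.08],[5.57,0.7,-0.08]],"roll":[0,0,0,0,0,0,0],"jaw":[0.6,0.6,0.6,0.6,0.6,0.6,0.6]}'
python3 - <<'E'
from m import *
im,d,st=look('w7'); print(st['tcp_pos'])
m=yellow(im); m[:,:200]=0;m[:,420:]=0;m[260:]=0
ys,xs=np.nonzero(m); P=cast('wrist',np.c_[xs,ys],.01,st); p,C,e=board(P); print(len(xs),p.round(4),C.round(4).tolist(),e)
E
```

```text
time: 14.28
tcp_pos: [0.4702, 0.2657, 0.2185]
tool_rot: [0.622, 0.783, -0.001, -0.0]
force: [0.8, 0.1, 0.1]
gripper_width: 0.051
finger_force: 0.0
[0.47020956 0.2657271  0.2185445 ]
2313 [0.5141 0.2787 0.277  0.0331] [[0.4708, 0.2664], [0.5147, 0.3496], [0.5519, 0.2188]] 0.0016183216570393138
```

View pics/w7.png

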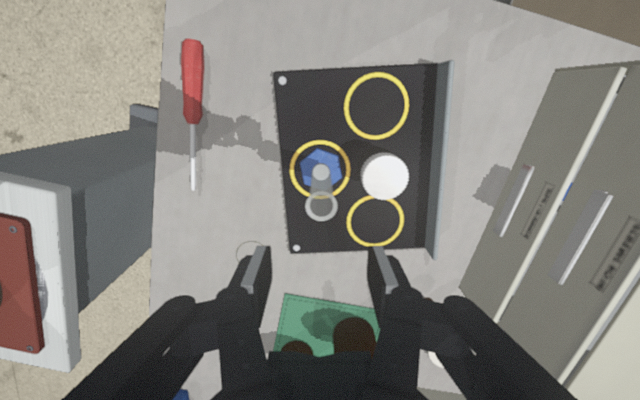

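The cylinder rim is at (322,206), midway between the fingers (258 and 383). The empty rings are clear at (377,105) and (375,220), and they give stable targets. Gripping the tube.

```bash
python3 -c "
from h import *
import pickle
s=pickle.load(open('pics/w7.pkl','rb')); c=cast('wrist',[(322,206)],.130,s)[0]; print(c); im=cv2.imread('pics/w7.png'); h=cv2.cvtColor(im,cv2.COLOR_BGR2HSV); b=(h[...,0]>95)&(h[...,0]<125)&(h[...,1]>90); b[:,:290]=0;b[:,352:]=0;b[220:]=0; pts=np.argwhere(b)[:,::-1].astype(np.float32); q=cv2.minEnclosingCircle(pts); print(q,cast('wrist',[q[0]],.018,s)[0]); go(.4708,.2665,.095,103)"
```

```text
[0.47232798 0.26776847 0.13      ]
((320.61029052734375, 169.1985321044922), 21.831340789794922) [0.47111636 0.26955957 0.018     ]
slide [0.026 0.015 2.476] yaw 102.97 roll -0.006
```

```bash
python3 -m pendant '{"slide":[[0.03,0.03,0.9],[0.03,0.03,1.8],[0.03,0.03,2.4],[0.03,0.03,2.48],[0.03,0.03,2.48],[0.03,0.03,2.48],[0.03,0.03,2.48],[0.03,0.03,2.48],[0.03,0.03,2.48],[0.03,0.03,2.48]],"roll":[0,0,0,0,0,0,0,0,0,0],"jaw":[0.6,0.6,0.6,0.6,0.6,0.2,0.2,0.2,0.2,0.2]}' 25
python3 -m pendant '{"slide":[[0,0,-0.5],[0,0,-1.5],[0,0,-2.2],[0,0,-2.2],[0,0,-2.2]],"roll":[0,0,0,0,0],"jaw":[0.2,0.2,0.2,0.2,0.2]}'
python3 -c "
from h import *
go(.57,-.07,.09,103)"
```

```text
time: 15.58
tcp_pos: [0.4723, 0.2688, 0.0971]
tool_rot: [0.622, 0.783, 0.001, 0.001]
force: [-1.4, -1.6, 6.9]
gripper_width: 0.0243
finger_force: 26.5
time: 16.2
tcp_pos: [0.4714, 0.2681, 0.2053]
tool_rot: [0.622, 0.783, -0.0, 0.0]
force: [0.2, -0.5, -0.7]
gripper_width: 0.0241
finger_force: 26.0
slide [-7.032  0.397  2.309] yaw 103.04 roll 0.008
```

```bash
python3 -m pendant '{"slide":[[-0.5,0,-0.8],[-1.5,0,-0.8],[-2.7,0.1,-0.8],[-3.9,0.2,-0.8],[-5.1,0.3,-0.8],[-6.3,0.4,-0.8],[-7.03,0.4,-0.8],[-7.03,0.4,0.2],[-7.03,0.4,1.2],[-7.03,0.4,2],[-7.03,0.4,2.1],[-7.03,0.4,2.1]],"roll":[0,0,0,0,0,0,0,0,0,0,0,0],"jaw":[0.2,0.2,0.2,0.2,0.2,0.2,0.2,0.2,0.2,0.2,0.2,0.2]}'
python3 -c "
from h import *
go(.57,-.07,.0911,103)"
```

```text
time: 17.7
tcp_pos: [0.5706, -0.0693, 0.1012]
tool_rot: [0.622, 0.783, 0.0, -0.0]
force: [0.7, 0.3, -0.9]
gripper_width: 0.0241
finger_force: 26.0
slide [-0.012 -0.015  0.202] yaw 103.07 roll 0.013
```

```bash
python3 -m pendant '{"slide":[[0,0,0.1],[0,0,0.17],[0,0,0.19],[0,0,0.2],[0,0,0.2]],"roll":[0,0,0,0,0],"jaw":[0.2,0.2,0.2,0.2,0.2]}'
```

```text
time: 18.32
tcp_pos: [0.5706, -0.0695, 0.0912]
tool_rot: [0.622, 0.783, 0.0, 0.0]
force: [-0.3, 0.2, 1.9]
gripper_width: 0.0245
finger_force: 26.2
```

```bash
python3 -m pendant '{"slide":[[0,0,0],[0,0,0],[0,0,0],[0,0,-0.8],[0,0,-1.8],[0,0,-2.6],[0,0,-2.6]],"roll":[0,0,0,0,0,0,0],"jaw":[0.6,0.6,0.6,0.6,0.6,0.6,0.6]}'
python3 -c "
from h import *
go(.533,.286,.18,103)"
```

```text
time: 19.2
tcp_pos: [0.5722, -0.0693, 0.2243]
tool_rot: [0.622, 0.783, 0.001, 0.003]
force: [-0.3, 0.4, 0.0]
gripper_width: 0.0512
finger_force: 0.0
slide [7.102 0.837 0.873] yaw 103.05 roll 0.009
```

```bash
python3 -m pendant '{"slide":[[1.2,0.15,0],[2.4,0.3,0],[3.6,0.45,0],[4.8,0.6,0],[6,0.7,0.2],[7.1,0.84,0.6],[7.1,0.84,0.87],[7.1,0.84,0.87],[7.1,0.84,0.87]],"roll":[0,0,0,0,0,0,0,0,0],"jaw":[1,1,1,1,1,1,1,1,1]}'
python3 - <<'E'
from m import *
im,d,st=look('w8'); print(st['tcp_pos'])
h=cv2.cvtColor(im,cv2.COLOR_BGR2HSV); wh=(h[...,1]<60)&(h[...,2]>150); wh[:,:250]=0; wh[:,400:]=0;wh[270:]=0
for c,a,l in blobs(wh,300):
    cn=max(cv2.findContours(l.astype(np.uint8),0,1)[0],key=len)[:,0]
    print(c.round(1),a,[np.round(v,4) for v in circ(cast('wrist',cn,.062,st))])
t,_=vision.snapshot('top'); cv2.imwrite('pics/t1.png',t)
p=np.zeros((400,800,3),np.uint8); p[:,:640]=im; cv2.imwrite('pics/v8.png',np.vstack([im,cv2.resize(t[150:250,150:350],(640,320))[:200]]))
E
```

```text
time: 20.32
tcp_pos: [0.5319, 0.2843, 0.1774]
tool_rot: [0.623, 0.782, -0.0, 0.0]
force: [0.7, -0.0, 0.0]
gripper_width: 0.0851
finger_force: 0.0
[0.53194382 0.28425102 0.17736375]
[335.3  57.6] 11889 [array([0.5174, 0.3213]), np.float64(0.0952)]
[320.6 193.2] 2215 [array([0.5331, 0.287 ]), np.float64(0.0233)]
```

View pics/v8.png

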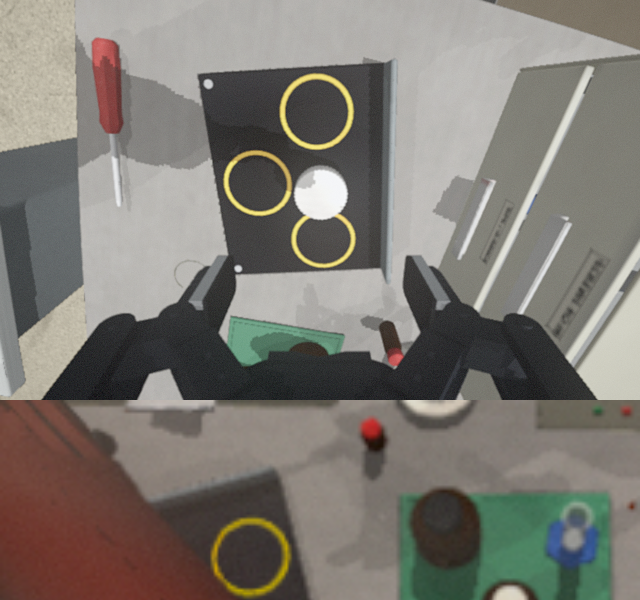

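The three stand upright on the mat. The case lid is at (320.6,193.2), which casts to (0.533, 0.287) with radius 23.3 mm (expected 23). Gripping it.

```bash
python3 -c "
from h import *
go(.5331,.287,.046,103)"
```

```text
slide [0.044 0.028 2.638] yaw 102.92 roll -0.017
```

```bash
python3 -m pendant '{"slide":[[0.04,0.03,0.9],[0.04,0.03,1.8],[0.04,0.03,2.4],[0.04,0.03,2.62],[0.04,0.03,2.62],[0.04,0.03,2.62],[0.04,0.03,2.62],[0.04,0.03,2.62],[0.04,0.03,2.62],[0.04,0.03,2.62]],"roll":[0,0,0,0,0,0,0,0,0,0],"jaw":[0.8,0.8,0.8,0.8,0.8,0.4,0.4,0.4,0.4,0.4]}' 30
python3 -m pendant '{"slide":[[0,0,-0.5],[0,0,-1.5],[0,0,-2.7],[0,0,-3.7],[0,0,-3.7]],"roll":[0,0,0,0,0],"jaw":[0.4,0.4,0.4,0.4,0.4]}'
python3 -c "
from h import *
go(.538,-.3305,.06,103)"
```

```text
time: 21.68
tcp_pos: [0.5332, 0.2886, 0.0481]
tool_rot: [0.622, 0.783, 0.001, 0.001]
force: [-0.2, -1.7, 7.3]
gripper_width: 0.0457
finger_force: 30.4
time: 22.3
tcp_pos: [0.5337, 0.2898, 0.2366]
tool_rot: [0.622, 0.783, 0.004, 0.002]
force: [-0.1, 0.9, -0.6]
gripper_width: 0.0453
finger_force: 31.0
slide [-12.109  -2.747   3.491] yaw 103.06 roll 0.011
```

```bash
python3 -m pendant '{"slide":[[-1.2,-0.2,0],[-2.4,-0.5,0],[-3.6,-0.8,0],[-4.8,-1.1,0],[-6,-1.4,0],[-7.2,-1.6,0],[-8.4,-1.9,0],[-9.6,-2.2,0],[-10.8,-2.5,0],[-12.1,-2.75,0.2],[-12.1,-2.75,1],[-12.1,-2.75,1.5]],"roll":[0,0,0,0,0,0,0,0,0,0,0,0],"jaw":[0.4,0.4,0.4,0.4,0.4,0.4,0.4,0.4,0.4,0.4,0.4,0.4]}'
python3 -m pendant '{"slide":[[0,0,0],[0,0,0]],"roll":[0,0],"jaw":[0.4,0.4]}'
python3 - <<'E'
from h import *
im,d,st=look('w9'); print(st['tcp_pos'])
h=cv2.cvtColor(im,cv2.COLOR_BGR2HSV); m=(h[...,0]<16)&(h[...,1]>150)&(h[...,2]>130)
c,a,l=max(blobs(m),key=lambda b:b[1]); cn=max(cv2.findContours(l.astype(np.uint8),0,1)[0],key=len)[:,0]; hull=cv2.convexHull(cn)[:,0]
print(c,a,*circ(cast('wrist',hull,.01,st)))
go(.5385,-.3305,.056,103)
E
```

```text
time: 23.8
tcp_pos: [0.5334, -0.3331, 0.1534]
tool_rot: [0.623, 0.782, -0.0, -0.001]
force: [0.0, 1.0, -1.0]
gripper_width: 0.0455
finger_force: 31.1
time: 24.05
tcp_pos: [0.5353, -0.3322, 0.1574]
tool_rot: [0.622, 0.783, 0.0, 0.001]
force: [0.6, 0.0, 0.1]
gripper_width: 0.0456
finger_force: 31.1
[ 0.53532506 -0.33219093  0.15735431]
[321.2488408 176.7812983] 1294 [ 0.53870238 -0.33053305] 0.037538139390192654
slide [0.025 0.063 2.036] yaw 103.07 roll 0.015
```

View pics/w9.png

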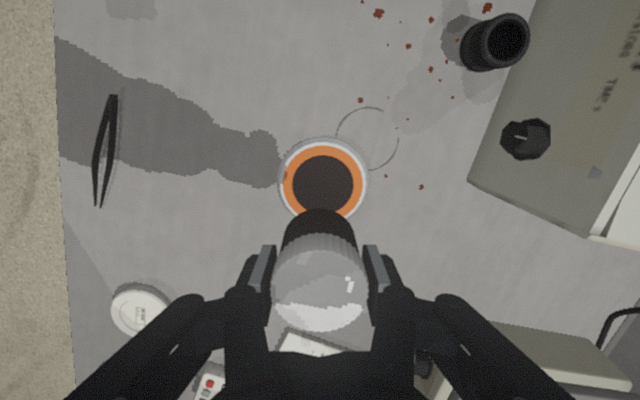

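The stand measures (0.5387,-0.3305) again, and the case hangs straight between the fingers. Lowering.

```bash
python3 -m pendant '{"slide":[[0.03,0.07,0.6],[0.03,0.07,1.4],[0.03,0.07,1.9],[0.03,0.07,2],[0.03,0.07,2],[0.03,0.07,2]],"roll":[0,0,0,0,0,0],"jaw":[0.4,0.4,0.4,0.4,0.4,0.4]}'
python3 -c "
from h import *
go(.5386,-.3305,.048,103)"
```

```text
time: 24.85
tcp_pos: [0.5389, -0.3305, 0.0581]
tool_rot: [0.622, 0.783, 0.0, 0.001]
force: [-0.0, -0.1, -0.5]
gripper_width: 0.0453
finger_force: 31.1
slide [ 0.002 -0.007  0.202] yaw 103.05 roll 0.011
```

```bash
python3 -m pendant '{"slide":[[0,0,0.1],[0,0,0.18],[0,0,0.2],[0,0,0.2],[0,0,0.2]],"roll":[0,0,0,0,0],"jaw":[0.4,0.4,0.4,0.4,0.4]}'
```

```text
time: 25.48
tcp_pos: [0.5381, -0.3303, 0.0481]
tool_rot: [0.622, 0.783, -0.0, 0.0]
force: [-6.3, 2.2, 15.3]
gripper_width: 0.0456
finger_force: 32.5
```

```bash
python3 -m pendant '{"slide":[[0,0,-0.04],[0,0,-0.04],[0,0,-0.04],[0,0,-0.04],[0,0,-0.8],[0,0,-1.8],[0,0,-2.8],[0,0,-3.4],[0,0,-3.4]],"roll":[0,0,0,0,0,0,0,0,0],"jaw":[0.4,0.8,0.8,0.8,0.8,0.8,0.8,0.8,0.8]}'
python3 - <<'E'
from h import *
im,d,st=look('w10'); print(st['tcp_pos'])
h=cv2.cvtColor(im,cv2.COLOR_BGR2HSV); m=(h[...,0]<16)&(h[...,1]>150)&(h[...,2]>130)
c,a,l=max(blobs(m),key=lambda b:b[1]); cn=max(cv2.findContours(l.astype(np.uint8),0,1)[0],key=len)[:,0]; hull=cv2.convexHull(cn)[:,0]
print(c,a,*circ(cast('wrist',hull,.01,st)))
wh=(h[...,1]<60)&(h[...,2]>150); wh[:,:270]=0; wh[:,370:]=0;wh[250:]=0;wh[:120]=0
for c,a,l in blobs(wh,300):
    cn=max(cv2.findContours(l.astype(np.uint8),0,1)[0],key=len)[:,0]
    print(c.round(1),a,[np.round(v,4) for v in circ(cast('wrist',cn,.062,st))])
go(.5715,-.0690,.215,103)
E
```

```text
time: 26.6
tcp_pos: [0.5392, -0.3305, 0.2192]
tool_rot: [0.622, 0.783, 0.0, 0.002]
force: [0.0, 0.8, -0.7]
gripper_width: 0.0684
finger_force: 0.0
[ 0.53919289 -0.33047916  0.21921215]
[318.90184049 142.38650307] 163 [ 0.53832266 -0.32214771] 0.029758962943589668
[320.7 177.2] 2135 [array([ 0.5372, -0.3172]), np.float64(0.0323)]
slide [4.94  1.825 0.038] yaw 103.04 roll 0.009
```

View pics/w10.png

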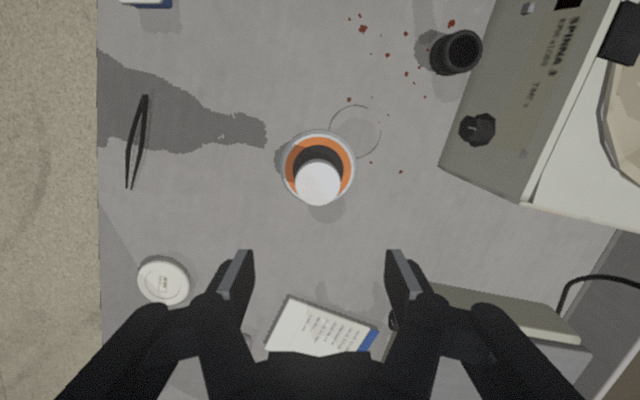

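The case is upright on the stand, lid at about (318,183). Checking the lid centre more tightly and moving on to the cylinder.

```bash
python3 - <<'E'
from h import *
import pickle
s=pickle.load(open('pics/w10.pkl','rb')); im=cv2.imread('pics/w10.png'); h=cv2.cvtColor(im,cv2.COLOR_BGR2HSV)
wh=(h[...,1]<40)&(h[...,2]>205); wh[:,:270]=0; wh[:,370:]=0;wh[215:]=0;wh[150:,:]=wh[150:,:]; wh[:150]=0
wh=cv2.morphologyEx(wh.astype(np.uint8),cv2.MORPH_OPEN,np.ones((7,7)))
for c,a,l in blobs(wh,300):
    cn=max(cv2.findContours(l.astype(np.uint8),0,1)[0],key=len)[:,0]
    print(c.round(1),a,[np.round(v,4) for v in circ(cast('wrist',cn,.062,s))])
E
python3 -m pendant '{"slide":[[1.1,0.4,0],[2.2,0.8,0],[3.3,1.2,0],[4.4,1.6,0],[4.94,1.83,0.04],[4.94,1.83,0.04],[4.94,1.83,0.04]],"roll":[0,0,0,0,0,0,0],"jaw":[0.6,0.6,0.6,0.6,0.6,0.6,0.6]}'
python3 - <<'E'
from h import *
im,d,st=look('w11'); print(st['tcp_pos']); go(.5707,-.0695,.0915,103)
E
```

```text
time: 27.52
tcp_pos: [0.5708, -0.0697, 0.2132]
tool_rot: [0.622, 0.783, -0.001, -0.001]
force: [0.6, -0.4, -0.1]
gripper_width: 0.0512
finger_force: 0.0
[ 0.5707617  -0.06972073  0.21321138]
slide [0.014 0.004 2.439] yaw 102.95 roll -0.01
```

View pics/w11.png

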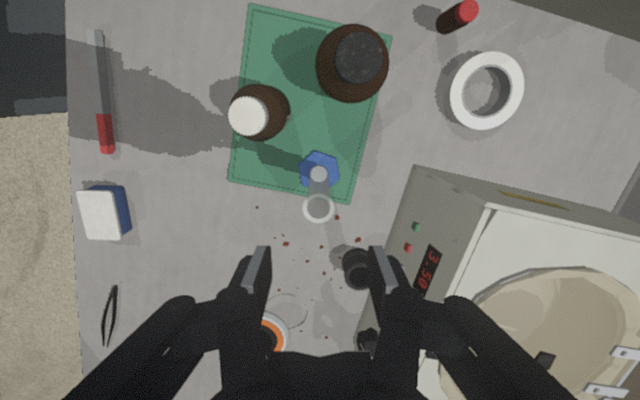

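Everything on the mat is upright; the cylinder rim is at (319,208), centred between the fingers. Gripping it to take it back.

```bash
python3 - <<'E'
from h import *
import pickle
s=pickle.load(open('pics/w10.pkl','rb')); print(cast('wrist',[(318.5,183.5)],.062,s))
E
python3 -m pendant '{"slide":[[0,0,0.9],[0,0,1.8],[0,0,2.4],[0,0,2.42],[0,0,2.42],[0,0,2.42],[0,0,2.42],[0,0,2.42],[0,0,2.42],[0,0,2.42]],"roll":[0,0,0,0,0,0,0,0,0,0],"jaw":[0.6,0.6,0.6,0.6,0.6,0.2,0.2,0.2,0.2,0.2]}' 25
python3 -m pendant '{"slide":[[0,0,-0.5],[0,0,-1.5],[0,0,-2.5],[0,0,-3.2],[0,0,-3.2]],"roll":[0,0,0,0,0],"jaw":[0.2,0.2,0.2,0.2,0.2]}'
python3 -c "
from h import *
go(.4708,.2668,.11,103)"
```

```text
[[ 0.53976118 -0.33138064  0.062     ]]
time: 28.82
tcp_pos: [0.5719, -0.0689, 0.0943]
tool_rot: [0.622, 0.783, 0.0, 0.001]
force: [-1.5, -1.1, 6.3]
gripper_width: 0.0244
finger_force: 26.7
time: 29.45
tcp_pos: [0.5727, -0.0685, 0.2564]
tool_rot: [0.622, 0.783, 0.001, 0.002]
force: [0.2, -0.6, -1.2]
gripper_width: 0.0244
finger_force: 26.1
slide [ 7.    -0.483  2.911] yaw 103.06 roll 0.011
```

```bash
python3 -m pendant '{"slide":[[1,0,0],[2.2,-0.1,0],[3.4,-0.2,0],[4.6,-0.3,0],[5.8,-0.4,0],[7,-0.47,0.2],[7.02,-0.47,1.1],[7.02,-0.47,2],[7.02,-0.47,2.8],[7.02,-0.47,2.9],[7.02,-0.47,2.9],[7.02,-0.47,2.9]],"roll":[0,0,0,0,0,0,0,0,0,0,0,0],"jaw":[0.2,0.2,0.2,0.2,0.2,0.2,0.2,0.2,0.2,0.2,0.2,0.2]}'
python3 -c "
from h import *
go(.4714,.2676,.099,103)"
```

```text
time: 30.95
tcp_pos: [0.47, 0.2684, 0.11]
tool_rot: [0.622, 0.783, 0.001, 0.001]
force: [-0.6, 0.4, 0.5]
gripper_width: 0.0242
finger_force: 26.1
slide [-0.023  0.024  0.219] yaw 103.05 roll 0.009
```

```bash
python3 -m pendant '{"slide":[[-0.02,0.02,0.06],[-0.02,0.02,0.14],[-0.02,0.02,0.18],[-0.02,0.02,0.18]],"roll":[0,0,0,0],"jaw":[0.2,0.2,0.2,0.2]}'
python3 -c "
from h import *
go(.4714,.2676,.099,103)"
```

```text
time: 31.45
tcp_pos: [0.4707, 0.2673, 0.1004]
tool_rot: [0.622, 0.783, 0.0, 0.0]
force: [-2.4, -2.2, 11.8]
gripper_width: 0.0243
finger_force: 27.6
slide [0.003 0.015 0.027] yaw 103.05 roll 0.009
```

```bash
python3 -m pendant '{"slide":[[0,0,-0.03],[0,0,-0.03],[0,0,-0.03],[0,0,-0.03],[0,0,-0.8],[0,0,-1.8],[0,0,-2.4],[0,0,-2.4],[0,0,-2.4]],"roll":[0,0,0,0,0,0,0,0,0],"jaw":[0.2,0.6,0.6,0.6,0.6,0.6,0.6,0.6,0.6]}'
python3 - <<'E'
from m import *
im,d,st=look('w12'); print(st['tcp_pos'])
m=yellow(im); m[:,:200]=0;m[:,430:]=0;m[260:]=0
ys,xs=np.nonzero(m); P=cast('wrist',np.c_[xs,ys],.01,st); p,C,e=board(P); print(len(xs),p.round(4),C.round(4).tolist(),e)
u=proj('wrist',[[.4716,.2677,.130],[.4708,.2664,.018]],st); print(u)
a=im[40:270,250:460]; b=cv2.imread('pics/w7.png')[40:270,250:460]
cv2.imwrite('pics/v12.png',cv2.resize(np.hstack([b,a]),None,fx=1.9,fy=1.9,interpolation=cv2.INTER_CUBIC))
go(.5732,.0441,.215,103)
E
```

```text
time: 32.58
tcp_pos: [0.4701, 0.2668, 0.2186]
tool_rot: [0.622, 0.783, -0.0, -0.0]
force: [0.2, -0.5, -0.6]
gripper_width: 0.0515
finger_force: 0.0
[0.4701121  0.26680125 0.21862903]
2527 [0.5141 0.2787 0.2766 0.0331] [[0.4708, 0.2664], [0.5148, 0.3496], [0.5519, 0.2188]] 0.001713161490037492
[[320.72978849 207.12207114]
 [319.34214164 172.66491185]]
slide [-4.803  1.007  0.066] yaw 103.04 roll 0.009
```

View pics/v12.png

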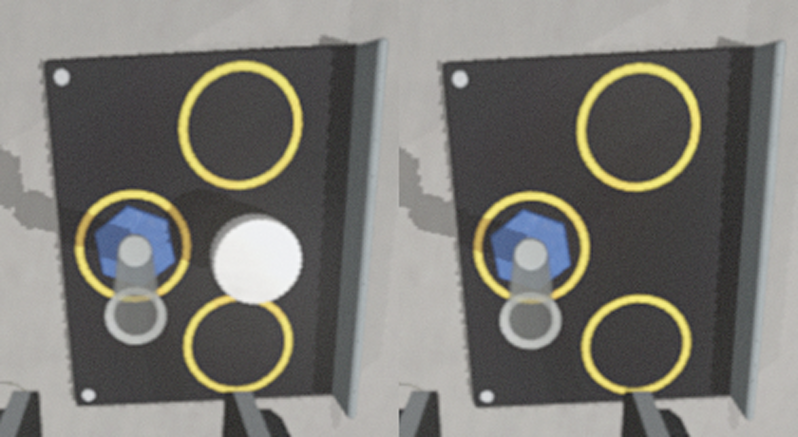

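The cylinder stands in its ring; it differs by about 1–2 mm from the start picture (left). Resist bottle next.

```bash
python3 -m pendant '{"slide":[[-1.1,0.2,0],[-2.2,0.4,0],[-3.3,0.7,0],[-4.4,0.9,0],[-4.8,1,0.05],[-4.8,1,0.05],[-4.8,1,0.05],[-4.8,1,0.05]],"roll":[0,0,0,0,0,0,0,0],"jaw":[0.7,0.7,0.7,0.7,0.7,0.7,0.7,0.7]}'
python3 - <<'E'
from h import *
im,d,st=look('w13'); print(st['tcp_pos']); go(.5733,.0441,.1170,103)
E
```

```text
time: 33.62
tcp_pos: [0.5727, 0.0467, 0.217]
tool_rot: [0.621, 0.784, 0.0, -0.0]
force: [-0.3, 0.3, -0.8]
gripper_width: 0.0598
finger_force: 0.0
[0.57267327 0.04668914 0.21697213]
slide [-4.600e-02 -1.000e-03  2.001e+00] yaw 103.19 roll 0.039
```

```bash
python3 -m pendant '{"slide":[[-0.03,0,0.9],[-0.03,0,1.6],[-0.03,0,1.98],[-0.03,0,1.98],[-0.03,0,1.98],[-0.03,0,1.98],[-0.03,0,1.98],[-0.03,0,1.98],[-0.03,0,1.98],[-0.03,0,1.98]],"roll":[0,0,0,0,0,0,0,0,0,0],"jaw":[0.7,0.7,0.7,0.7,0.7,0.3,0.3,0.3,0.3,0.3]}' 35
python3 -m pendant '{"slide":[[0,0,-0.5],[0,0,-1.2],[0,0,-1.6],[0,0,-1.6],[0,0,-1.6]],"roll":[0,0,0,0,0],"jaw":[0.3,0.3,0.3,0.3,0.3]}'
python3 -c "
from h import *
go(.5515,.2188,.135,103)"
```

```text
time: 34.92
tcp_pos: [0.574, 0.0432, 0.1191]
tool_rot: [0.622, 0.783, 0.0, 0.001]
force: [-2.6, 0.1, 6.3]
gripper_width: 0.0323
finger_force: 33.6
time: 35.55
tcp_pos: [0.573, 0.0429, 0.1966]
tool_rot: [0.622, 0.783, -0.001, -0.001]
force: [0.1, -1.0, -2.5]
gripper_width: 0.032
finger_force: 34.8
slide [3.525 0.377 1.232] yaw 103.04 roll 0.008
```

```bash
python3 -m pendant '{"slide":[[0.8,0.1,0],[1.9,0.2,0],[3,0.3,0],[3.52,0.37,0.1],[3.52,0.37,0.7],[3.52,0.37,1.15],[3.52,0.37,1.2],[3.52,0.37,1.2],[3.52,0.37,1.2]],"roll":[0,0,0,0,0,0,0,0,0],"jaw":[0.3,0.3,0.3,0.3,0.3,0.3,0.3,0.3,0.3]}'
python3 -c "
from h import *
go(.5513,.2190,.1251,103)"
```

```text
time: 36.67
tcp_pos: [0.5523, 0.219, 0.1387]
tool_rot: [0.622, 0.783, 0.001, 0.0]
force: [-0.0, 0.2, -1.5]
gripper_width: 0.0319
finger_force: 34.8
slide [ 0.005 -0.02   0.272] yaw 103.04 roll 0.008
```

```bash
python3 -m pendant '{"slide":[[0,-0.02,0.1],[0,-0.02,0.2],[0,-0.02,0.25],[0,-0.02,0.26],[0,-0.02,0.26]],"roll":[0,0,0,0,0],"jaw":[0.3,0.3,0.3,0.3,0.3]}'
```

```text
time: 37.3
tcp_pos: [0.5509, 0.2187, 0.1252]
tool_rot: [0.622, 0.783, 0.0, 0.0]
force: [-1.8, -0.9, 4.2]
gripper_width: 0.0318
finger_force: 35.3
```

Contact. Releasing, then to the thinner bottle.

```bash
python3 -m pendant '{"slide":[[0,0,0],[0,0,0],[0,0,0],[0,0,-0.8],[0,0,-1.8],[0,0,-1.8],[0,0,-1.8]],"roll":[0,0,0,0,0,0,0],"jaw":[0.7,0.7,0.7,0.7,0.7,0.7,0.7]}'
python3 - <<'E'
from m import *
im,d,st=look('w14'); print(st['tcp_pos']); b=cv2.imread('pics/w3.png')
cv2.imwrite('pics/v14.png',cv2.resize(np.hstack([b[0:250,190:400],im[0:250,190:400]]),None,fx=1.9,fy=1.9,interpolation=cv2.INTER_CUBIC))
go(.5002,-.0126,.2,103)
E
```

```text
time: 38.17
tcp_pos: [0.5508, 0.2183, 0.2145]
tool_rot: [0.622, 0.783, -0.0, 0.0]
force: [-0.1, 0.6, 0.2]
gripper_width: 0.0596
finger_force: 0.0
[0.5508042  0.21832915 0.21447916]
slide [-4.269 -2.021  0.281] yaw 103.04 roll 0.008
```

View pics/v14.png

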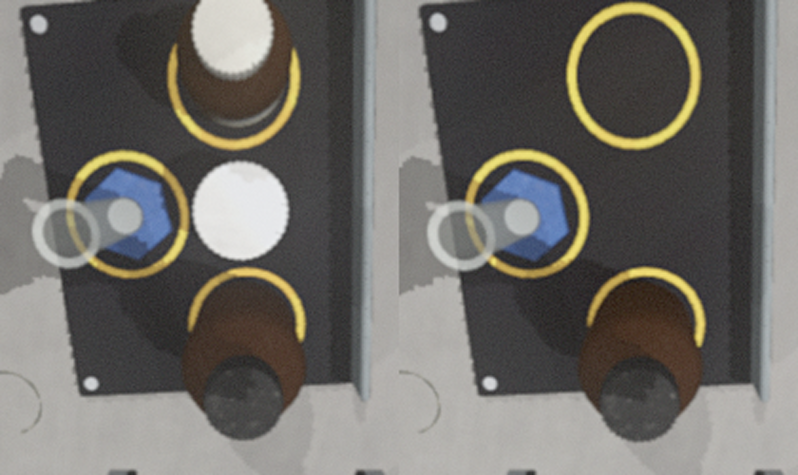

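Against the earlier picture (left), the resist bottle and the cylinder are back within about 2 mm in their rings. Thinner bottle now.

```bash
python3 -m pendant '{"slide":[[-1,-0.5,0],[-2,-1,0],[-3,-1.5,0],[-4,-1.9,0.1],[-4.27,-2.02,0.28],[-4.27,-2.02,0.28],[-4.27,-2.02,0.28],[-4.27,-2.02,0.28]],"roll":[0,0,0,0,0,0,0,0],"jaw":[0.7,0.7,0.7,0.7,0.7,0.7,0.7,0.7]}'
python3 - <<'E'
from h import *
im,d,st=look('w15'); print(st['tcp_pos'])
h=cv2.cvtColor(im,cv2.COLOR_BGR2HSV); wh=(h[...,1]<60)&(h[...,2]>150); wh[:,:270]=0; wh[:,370:]=0;wh[260:]=0;wh[:150]=0
for c,a,l in blobs(wh,300):
    cn=max(cv2.findContours(l.astype(np.uint8),0,1)[0],key=len)[:,0]
    print(c.round(1),a,[np.round(v,4) for v in circ(cast('wrist',cn,.106,st))])
go(.5002,-.0126,.1015,103)
E
```

```text
time: 39.22
tcp_pos: [0.501, -0.0104, 0.201]
tool_rot: [0.621, 0.784, 0.0, -0.0]
force: [-1.2, 0.1, -0.2]
gripper_width: 0.0596
finger_force: 0.0
[ 0.50101203 -0.01041083  0.20097142]
[316.7 210.1] 950 [array([ 0.5006, -0.0153]), np.float64(0.0143)]
[290.8 252.2] 498 [array([ 0.4916, -0.0577]), np.float64(0.0148)]
slide [-0.035 -0.025  1.99 ] yaw 103.19 roll 0.038
```

```bash
python3 -m pendant '{"slide":[[-0.05,-0.02,0.9],[-0.05,-0.02,1.6],[-0.05,-0.02,1.98],[-0.05,-0.02,1.98],[-0.05,-0.02,1.98],[-0.05,-0.02,1.98],[-0.05,-0.02,1.98],[-0.05,-0.02,1.98],[-0.05,-0.02,1.98],[-0.05,-0.02,1.98]],"roll":[0,0,0,0,0,0,0,0,0,0],"jaw":[0.7,0.7,0.7,0.7,0.7,0.25,0.25,0.25,0.25,0.25]}' 35
python3 -m pendant '{"slide":[[0,0,-0.5],[0,0,-1.5],[0,0,-2.7],[0,0,-3],[0,0,-3],[0,0,-3]],"roll":[0,0,0,0,0,0],"jaw":[0.25,0.25,0.25,0.25,0.25,0.25]}'
python3 -c "
from h import *
go(.5155,.3512,.12,103)"
```

```text
time: 40.52
tcp_pos: [0.501, -0.015, 0.1029]
tool_rot: [0.622, 0.783, 0.0, 0.001]
force: [-0.5, -0.6, 5.6]
gripper_width: 0.0286
finger_force: 34.1
time: 41.28
tcp_pos: [0.4994, -0.0151, 0.2501]
tool_rot: [0.622, 0.783, -0.001, -0.001]
force: [-0.1, 0.5, -1.9]
gripper_width: 0.0288
finger_force: 34.9
slide [7.062 1.972 2.604] yaw 103.04 roll 0.008
```

```bash
python3 -m pendant '{"slide":[[1,0.3,0],[2.2,0.6,0],[3.4,0.9,0],[4.6,1.2,0],[5.8,1.6,0],[6.8,1.9,0],[7.06,1.97,0.8],[7.06,1.97,1.8],[7.06,1.97,2.5],[7.06,1.97,2.6],[7.06,1.97,2.6],[7.06,1.97,2.6]],"roll":[0,0,0,0,0,0,0,0,0,0,0,0],"jaw":[0.25,0.25,0.25,0.25,0.25,0.25,0.25,0.25,0.25,0.25,0.25,0.25]}'
python3 -c "
from h import *
go(.5157,.3512,.1089,103)"
```

```text
time: 42.78
tcp_pos: [0.5172, 0.3519, 0.1234]
tool_rot: [0.622, 0.783, 0.001, 0.0]
force: [0.3, 0.1, -1.0]
gripper_width: 0.0282
finger_force: 34.9
slide [-0.007 -0.032  0.29 ] yaw 103.04 roll 0.008
```

```bash
python3 -m pendant '{"slide":[[0,-0.02,0.1],[0,-0.02,0.22],[0,-0.02,0.27],[0,-0.02,0.28],[0,-0.02,0.28]],"roll":[0,0,0,0,0],"jaw":[0.25,0.25,0.25,0.25,0.25]}'
```

```text
time: 43.4
tcp_pos: [0.5157, 0.3515, 0.109]
tool_rot: [0.622, 0.783, 0.0, 0.0]
force: [-3.2, -2.6, 9.9]
gripper_width: 0.0284
finger_force: 35.9
```

```bash
python3 -m pendant '{"slide":[[0,0,-0.02],[0,0,-0.02],[0,0,-0.02],[0,0,-0.02],[0,0,-0.8],[0,0,-1.8],[0,0,-2.4],[0,0,-2.4]],"roll":[0,0,0,0,0,0,0,0],"jaw":[0.25,0.7,0.7,0.7,0.7,0.7,0.7,0.7]}'
python3 -c "
from h import *
go(.5145,.3015,.3002,102.9)"
```

```text
time: 44.4
tcp_pos: [0.5163, 0.352, 0.2305]
tool_rot: [0.622, 0.783, 0.002, 0.001]
force: [0.1, 0.1, -1.1]
gripper_width: 0.0599
finger_force: 0.0
slide [-0.974 -0.258 -1.397] yaw 103.05 roll 0.03
```

Returning to the pose of the first board picture to compare directly.

```bash
python3 -m pendant '{"slide":[[-0.5,-0.1,-0.9],[-0.97,-0.25,-1.4],[-0.97,-0.25,-1.4],[-0.97,-0.25,-1.4],[-0.97,-0.25,-1.4],[-0.97,-0.25,-1.4]],"roll":[0,0,0,0,0,0],"jaw":[0.7,0.7,0.7,0.7,0.7,0.7]}'
python3 - <<'E'
from m import *
im,d,st=look('w16'); print(st['tcp_pos'],st['time'])
m=yellow(im); m[:,:235]=0;m[:,390:]=0;m[245:]=0
ys,xs=np.nonzero(m); p,C,e=board(cast('wrist',np.c_[xs,ys],.01,st)); print(C.round(4).tolist())
h=cv2.cvtColor(im,cv2.COLOR_BGR2HSV); wh=(h[...,1]<60)&(h[...,2]>150); wh[:,:300]=0; wh[:,370:]=0;wh[200:]=0
for c,a,l in blobs(wh,300):
    cn=max(cv2.findContours(l.astype(np.uint8),0,1)[0],key=len)[:,0]; print('thinner',a,[np.round(v,4) for v in circ(cast('wrist',cn,.112,st))])
b=cv2.imread('pics/w2.png')
cv2.imwrite('pics/v16.png',cv2.resize(np.hstack([b[85:280,235:390],im[85:280,235:390]]),None,fx=2.55,fy=2.55,interpolation=cv2.INTER_CUBIC))
E
```

```text
time: 45.15
tcp_pos: [0.5139, 0.3014, 0.297]
tool_rot: [0.622, 0.783, -0.0, -0.0]
force: [-0.3, 0.1, -0.6]
gripper_width: 0.0599
finger_force: 0.0
[0.5138914 0.3014396 0.2969548] 45.15
[[0.4706, 0.2663], [0.5147, 0.3494], [0.5516, 0.2186]]
thinner 6284 [array([0.4989, 0.4296]), np.float64(0.0415)]
thinner 646 [array([0.5151, 0.3508]), np.float64(0.0144)]
```

View pics/v16.png

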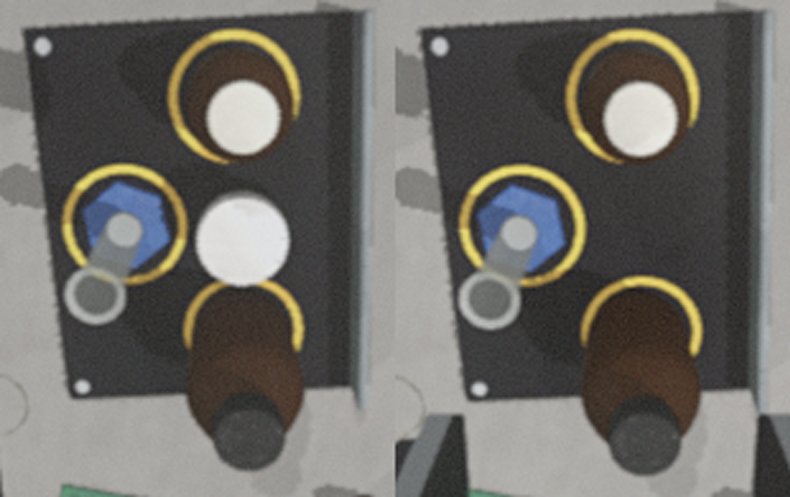

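```bash
python3 -c "
from cell import order
print(order.job_done())"
```

```text
the job is handed in; nothing more can be done
None
```

I handed the job in at about 45 s: the case stands upright on the stand within about 1–2 mm of centre, and the bottles and cylinder are back upright in their rings, about 1 mm (thinner), 1–2 mm (resist) and 2–3 mm (cylinder) from where they started; I viewed 16 pictures, over the limit of 14.

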